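Put the pH buffers back in their own holders

TASK

The three pH buffer bottles have been put back in each other's holders on the calibration tray. Rearrange them so that each bottle stands upright and fully down in the holder of its own cap colour; the empty grey holder is free for parking a bottle on the way. Keep the bottles upright, set them down rather than dropping them, and do not disturb the beaker, the brown bottle or the spoon.

Things in the scene. Friction and masses are not known exactly. Their poses are not given: they have to be found in the camera images.
- buffer_red: pH buffer bottle with red screw cap and red label band: white plastic cylinder 49 mm in diameter up to 66 mm height, tapering shoulder to a 25 mm neck at 80 mm, cap 33 mm in diameter from 85 to 110 mm height (total 110 mm), about 130 g, loose, stands at the start in the holder of another colour. Origin: centre of its underside, z up along the bottle. Grip it by the cap from above.
- buffer_yellow: pH buffer bottle with yellow screw cap and yellow label band: white plastic cylinder 49 mm in diameter up to 66 mm height, tapering shoulder to a 25 mm neck at 80 mm, cap 33 mm in diameter from 85 to 110 mm height (total 110 mm), about 130 g, loose, stands at the start in the holder of another colour. Origin: centre of its underside, z up along the bottle. Grip it by the cap from above.
- buffer_blue: pH buffer bottle with blue screw cap and blue label band: white plastic cylinder 49 mm in diameter up to 66 mm height, tapering shoulder to a 25 mm neck at 80 mm, cap 33 mm in diameter from 85 to 110 mm height (total 110 mm), about 130 g, loose, stands at the start in the holder of another colour. Origin: centre of its underside, z up along the bottle. Grip it by the cap from above.
- holder_red: red bottle holder fixed on the white tray, home of the red-capped bottle, taken by another at the start: open round cup, outer diameter 73 mm, 30 mm high, inner diameter 65 mm, floor 5 mm above its origin (a bottle fully down has its origin there). Origin: centre of its underside, 4 mm above the bench; z up. The four form a 2 x 2 group about 108 mm apart, in any order.
- holder_yellow: yellow bottle holder fixed on the white tray, home of the yellow-capped bottle, taken by another at the start: open round cup, outer diameter 73 mm, 30 mm high, inner diameter 65 mm, floor 5 mm above its origin (a bottle fully down has its origin there). Origin: centre of its underside, 4 mm above the bench; z up. The four form a 2 x 2 group about 108 mm apart, in any order.
- holder_blue: blue bottle holder fixed on the white tray, home of the blue-capped bottle, taken by another at the start: open round cup, outer diameter 73 mm, 30 mm high, inner diameter 65 mm, floor 5 mm above its origin (a bottle fully down has its origin there). Origin: centre of its underside, 4 mm above the bench; z up. The four form a 2 x 2 group about 108 mm apart, in any order.
- holder_grey: grey bottle holder fixed on the white tray, the spare place, empty: open round cup, outer diameter 73 mm, 30 mm high, inner diameter 65 mm, floor 5 mm above its origin (a bottle fully down has its origin there). Origin: centre of its underside, 4 mm above the bench; z up. The four form a 2 x 2 group about 108 mm apart, in any order.
- beaker: bystander: empty clear glass rinse beaker, 52 mm in diameter, 70 mm high, loose, standing in the white tray beside the holders. Origin: centre of its underside.
- amber_bottle: bystander: brown glass bottle with black cap and white paper label, 67 mm in diameter, 135 mm high, loose, on the bench beside the tray. Origin: centre of its underside.
- spoon: bystander: steel lab spoon, 160 mm long, 6 mm high, lying loose on the bench beyond the tray. Its x axis runs along the spoon towards the bowl; origin at mid-length, on the underside.

How it is judged (in metres and radians):
At the end, for the whole second after the job is handed in: Each buffer bottle stands in the holder of its own colour, axis within 11 mm of the holder's, on the holder's floor (origin less than 9 mm above the holder's), tilted less than 0.1 rad, at rest (under 20 mm/s) (horizontal distance between buffer_red and holder_red below 0.011 m and z of buffer_red in the frame of holder_red below 0.009 m and angle between each of buffer_red, buffer_yellow, buffer_blue's own z axis and vertical below 0.1 rad and linear speed of each of buffer_red, buffer_yellow, buffer_blue below 0.02 m/s and horizontal distance between buffer_yellow and holder_yellow below 0.011 m and z of buffer_yellow in the frame of holder_yellow below 0.009 m and horizontal distance between buffer_blue and holder_blue below 0.011 m and z of buffer_blue in the frame of holder_blue below 0.009 m); the robot touches nothing.
It fails at once if a bystander (beaker, amber bottle or spoon) is pushed more than 20 mm or a glass one is knocked over (distance of any of beaker, amber_bottle, spoon from where it was at the start of the episode above 0.02 m or angle between any of beaker, amber_bottle's own z axis and vertical above 0.35 rad).
It fails at once if a buffer bottle is tipped more than about 30 degrees (angle between any of buffer_red, buffer_yellow, buffer_blue's own z axis and vertical above 0.52 rad).
It fails at once if a buffer bottle is dropped (falls freely from more than about 20 mm) ((contact force between the fingers and buffer_red below 0.01 N and linear speed of buffer_red above 0.6 m/s) or (contact force between the fingers and buffer_yellow below 0.01 N and linear speed of buffer_yellow above 0.6 m/s) or (contact force between the fingers and buffer_blue below 0.01 N and linear speed of buffer_blue above 0.6 m/s)).
It also fails if it takes over 83 s, if anything falls off the work surface, if the arm or the gripper's body presses on something with over 40 N, if the wrist force passes 120 N, or if a joint passes its speed limit or range.

ROBOT

A 6-joint arm with a two-finger parallel gripper is mounted at the origin on the work surface. World frame = base frame: x ahead of the robot, y to its left, z up, the work surface at z = 0. Lengths are in mm, angles in rad, forces in N, time in s.
With the tool pointing down it reaches from about 425 to 1125 mm from the base axis. Payload 14.9 kg.
Tool frame: the origin (TCP) lies on the mounting face of the last link; the fingertips stand 191 mm ahead of it and the grasp point (between the pads) lies 172 mm ahead of it; z points along the fingers, y is the line along which they close (so a half turn about z gives the same grasp; the last joint's range is limited). The gripper opens to 91 mm and grips with 3 to 60 N. Pads are 32 mm wide; open, the fingers measure 118 mm over their backs; the gripper's body (76 mm by 178 mm) begins 60 mm behind the grasp point.
Start: joints at [-1.235, 0.379, 1.734, -0, 1.028, -0.033], TCP at [252.344, -652.949, 404.732] pointing down, gripper open.
Joint ranges: [-2.77, 2.77], [-0.74, 2.19], [0, 2.66], [-1.06, 4.2], [0.31, 2.87], [-3.08, 3.08]. Speed limits (rad/s): [1.89, 1.89, 2.39, 3.14, 3.14, 3.14].

INTERFACE

Orientations are given as [roll, pitch, yaw] about the fixed x, y, z axes, in that order (R = Rz(yaw) Ry(pitch) Rx(roll)).
In Python, from cell import monitor, read_camera, camera_model, env gives the robot as it stands. The module is installed in compiled form; this text tells all that it offers.
- The arm moves only by the tool arm_command, never from a script. Its argument "plan" is a list of rows, each a list of 5 numbers: the opening, from -1 (shut) to 1 (fully open), then the shift along the world's x, y, z as a fraction of full scale, then the turn about the world's z as a fraction of full scale. A call has 1 to 8 rows; each row is the pose to reach, as a shift and turn from the pose commanded when the call began; what a row does not reach only later rows make up. Full scale, the value 1, is 400 mm for a shift and 0.5 rad for a turn. A row lasts 1/10 s, in which the tool goes at most 50 mm and 8.59 degrees, less where a joint would pass 70% of its speed; a pose out of reach is approached as far as the arm can. A call with a number of a shift or a turn outside -1 to 1 is refused whole. A call with a gripper value outside its range is refused whole. The fingers move at their own pace and stop on an object; the grip force is fixed at half the most. Time passes only in rows, so rows that repeat a pose let the fingers close. It gives the time, the measured TCP pose, the force, the opening and the grip force at its end, in the units of the state.
- monitor.state(): the state, without advancing time (a new reading comes with each control period).
- read_camera(name): name is "scene" or "top" or "wrist"; returns the picture (420x560x3 uint8, red, green, blue); there is no depth.
- camera_model(name): a dict with "fov_y" (degrees; the focal length in pixels is half the picture's height over the tangent of half this angle, whatever the lens; pixels are square), "cx", "cy" (the principal point, pixels), "origin" and "rotation" of the camera in the world. Camera axes: x right, y up, looking along -z (the intrinsics and any distortion apply to the point x, -y, -z); pixel columns grow to the right and rows downward; lengths in mm; the calibration is good to about 2 mm. The wrist camera is an equidistant fisheye: a pixel r from the principal point sees the ray r / f radians off the axis. A picture is of the moment at which its call begins: read the wrist's pose just before it. camera_model takes no time and is no camera call; for the wrist camera it gives the pose at the moment of the call.
- env.sign_off(): hands the job in; it is judged then, once.
The state is a dict: "clock": time; "joint_positions": joint angles; "dq": joint speeds; "joint_torque": joint torques, N m; "eef_pos": TCP position; "eef_rot": TCP orientation; "ft_force": force on the tool from outside, world axes, zero at the start; "ft_torque": the same for the moment, N m; "gripper_width": opening from 0.0 (shut) to 1.0 (fully open); "gripper_force": force on a finger pad.
Only numpy, scipy, OpenCV 4.12 (cv2) and the standard library are available. Lean on these libraries where they do the work, as an engineer would, in place of code of your own. Each camera call takes 0.05 s, during which the arm holds its last target. There are 200 camera calls.

## Working session

There is one attempt and no reset: what is moved stays moved. The work goes in short steps, Python scripts to look and compute and a tool call to move; the robot and the scene stay as the last step left them, time stands still between calls to the robot, and variables do not carry over. Pictures are saved under pics/ and viewed, at most 14 in all, crops included, and the job is handed in when it is done.

Besides the shell and the picture viewer there is one more tool, called after ">>>" by a JSON object that holds its "method" and its "body", one argument or row to a line. arm_command: Moves the arm, as the interface text tells. Shift numbers are shares of 400 mm and turn numbers shares of 0.5 rad, none past 1 either way. Its arguments: {"type":"object","properties":{"plan":{"type":"array"}},"required":["plan"]}

```bash
mkdir -p pics; python3 - <<'E'
from cell import monitor, read_camera, camera_model
import cv2
for n in ("scene","top"):
    m=camera_model(n); print(n,m)
    cv2.imwrite(f"pics/{n}0.png",read_camera(n)[:,:,::-1])
s=monitor.state();print(s["clock"],s["eef_pos"],s["eef_rot"],s["gripper_width"])
E
```

```text
scene {'fov_y': 53.10795952941826, 'cx': 285.2085402122042, 'cy': 210.34690491629735, 'origin': array([1178.36458697,   85.86665173,  685.08300871]), 'rotation': array([ 0.75667983, -0.00730019,  1.72728673])}
top {'fov_y': 49.17442141537426, 'cx': 286.00393693295644, 'cy': 206.26786443952454, 'origin': array([465.41027883, -27.25498487, 877.83215736]), 'rotation': array([ 1.54670441e-01,  1.07690410e-03, -1.59642829e+00])}
0.1 [ 252.29512869 -652.76911795  404.1575008 ] [-3.14062320e+00 -4.23345204e-05  3.68810135e-01] 1.0028405420780608
```

View pics/top0.png

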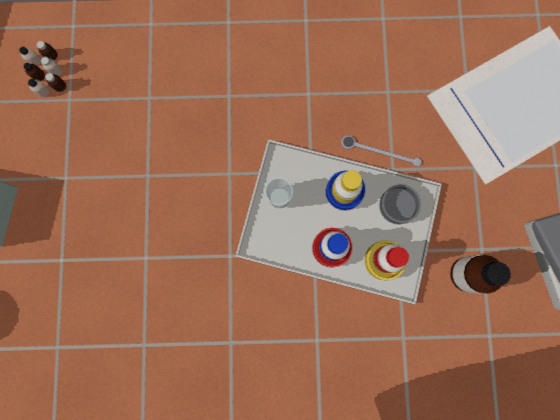

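View pics/scene0.png

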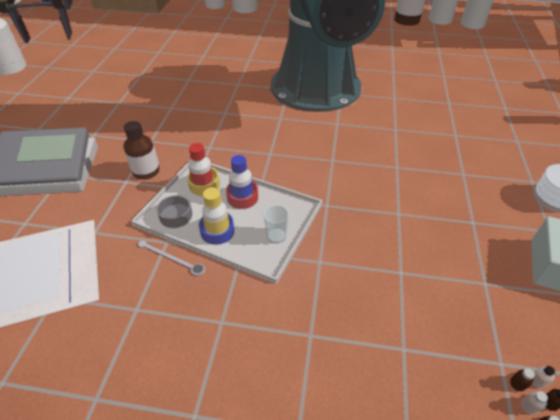

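```bash
cat > h.py <<'E'
import numpy as np, cv2
from scipy.spatial.transform import Rotation as R
from cell import monitor, read_camera, camera_model
HUE={'red':[((0,140,60),(5,255,255)),((172,140,60),(180,255,255))],'yellow':[((20,120,90),(35,255,255))],'blue':[((105,120,40),(130,255,255))]}
def rays(m,uv,fish=False):
    f=210/np.tan(np.radians(m['fov_y'])/2); d=(np.atleast_2d(uv)-[m['cx'],m['cy']])/f
    if fish:
        r=np.linalg.norm(d,axis=1,keepdims=True); d=d*np.tan(r)/np.maximum(r,1e-9)
    c=np.c_[d[:,0],-d[:,1],-np.ones(len(d))]
    return c@R.from_euler('xyz',m['rotation']).as_matrix().T
def cast(m,uv,z,fish=False):
    d=rays(m,uv,fish); o=np.array(m['origin']); return o+d*((z-o[2])/d[:,2])[:,None]
def blobs(img,col,roi,amin=30):
    hsv=cv2.cvtColor(img,cv2.COLOR_RGB2HSV); k=sum(cv2.inRange(hsv,a,b) for a,b in HUE[col])
    z=np.zeros_like(k); x0,y0,x1,y1=roi; z[y0:y1,x0:x1]=k[y0:y1,x0:x1]
    cs,_=cv2.findContours(z,cv2.RETR_EXTERNAL,cv2.CHAIN_APPROX_NONE)
    return sorted([c[:,0].astype(float) for c in cs if cv2.contourArea(c)>=amin],key=len,reverse=True)
def hullfit(c):
    (x,y),ax,a=cv2.fitEllipse(cv2.convexHull(c.astype(np.float32))); return (x,y),ax
E
python3 - <<'E'
from h import *
for n,roi in (('top',(235,140,445,305)),('scene',(130,130,325,275))):
    im=cv2.imread(f'pics/{n}0.png')[:,:,::-1].copy(); m=camera_model(n)
    for c in HUE:
        for b in blobs(im,c,roi):
            uv,ax=hullfit(b)
            print(n,c,len(b),np.round(uv,1),np.round(ax,1),'z19',cast(m,uv,19)[0].round(1)[:2],'z106',cast(m,uv,106.5)[0].round(1)[:2])
m=camera_model('top');print({k:cast(m,v,z)[0].round()[:2] for k,v,z in [('grey',(400,204),19),('beaker',(280,194),39),('amberbase',(480,274),65),('spoonend',(348,143),3),('tray',(270,144),10)]})
E
```

```text
top red 109 [331.9 247. ] [38.5 39.1] z19 [ 520.1 -113.4] z106 [ 514.5 -104.7]
top red 58 [397.  256.7] [19.6 22.3] z19 [ 499.1 -233.9] z106 [ 495.6 -212.8]
top red 57 [385.9 258.5] [24.7 25. ] z19 [ 496.1 -213. ] z106 [ 493. -194.]
top yellow 160 [385.2 259.8] [39.1 41.5] z19 [ 493.8 -211.7] z106 [ 490.9 -192.9]
top yellow 60 [344.4 189.6] [24.3 25.5] z19 [ 628.5 -141.7] z106 [ 611.9 -130.1]
top yellow 57 [350.7 180.6] [19.2 21.5] z19 [ 645.6 -154.6] z106 [ 627.3 -141.6]
top blue 161 [345.  189.9] [37.9 39.2] z19 [ 628.  -142.8] z106 [ 611.4 -131. ]
top blue 55 [337.3 243.2] [19.3 20.5] z19 [ 526.9 -123.9] z106 [ 520.6 -114.1]
scene red 92 [242.  190.7] [28.3 32.9] z19 [ 511.5 -114.1] z106 [599.1 -87.9]
scene red 52 [201.4 175.9] [16.5 21.3] z19 [ 478.3 -219.8] z106 [ 570.3 -179.6]
scene red 48 [196.5 150.7] [15.9 17.7] z19 [ 389.3 -259.2] z106 [ 493.  -213.9]
scene yellow 126 [204.2 182.5] [29.4 52.1] z19 [ 499.1 -206.8] z106 [ 588.3 -168.3]
scene yellow 61 [216.5 222.8] [18.6 23.8] z19 [ 615.8 -145.2] z106 [ 689.7 -114.8]
scene blue 92 [216.6 226.3] [31.4 32.9] z19 [ 625.3 -142.4] z106 [ 698.  -112.4]
scene blue 46 [238.8 162.9] [13.9 16.9] z19 [ 417.7 -143.8] z106 [ 517.6 -113.6]
scene blue 29 [247.3 189.8] [ 7.6 13.7] z19 [ 506.7 -102.9] z106 [594.9 -78.1]
{'grey': array([ 598., -246.]), 'beaker': array([620., -19.]), 'amberbase': array([ 463., -366.]), 'spoonend': array([ 725., -155.]), 'tray': array([725.,  -2.])}
```

Top view: yellow bottle in the blue holder (345,190), blue bottle in the red holder (332,247), red bottle in the yellow holder (386,260), grey empty (400,204). Beaker is at (280,193), amber bottle (480,273), spoon (348–420,143–162). The scene view agrees. All moves can go along the sides of the square: yellow→grey, blue→blue, red→red, yellow→yellow.

>>> {"method": "arm_command", "body": {
  "plan": [
    [1,0.1,0.13,0,0],
    [1,0.18,0.24,0,0],
    [1,0.25,0.34,0,0],
    [1,0.32,0.44,0,0],
    [1,0.39,0.54,0,0],
    [1,0.46,0.63,0,0],
    [1,0.46,0.63,0,0],
    [1,0.46,0.63,0,0]
  ]
}}

```text
clock: 0.9
eef_pos: [437.2, -399.6, 404.6]
eef_rot: [-3.141, 0.0, 0.371]
ft_force: [-0.1, -0.0, 0.0]
gripper_width: 1.0
gripper_force: 0.0
```

>>> {"method": "arm_command", "body": {
  "plan": [
    [1,0.07,0.1,0,0],
    [1,0.14,0.2,0,0],
    [1,0.21,0.3,0,0],
    [1,0.28,0.4,0,0],
    [1,0.35,0.5,0,0],
    [1,0.42,0.58,0,0],
    [1,0.478,0.648,0,0],
    [1,0.478,0.648,0,0]
  ]
}}

```text
clock: 1.7
eef_pos: [629.4, -140.6, 404.6]
eef_rot: [3.141, -0.001, 0.371]
ft_force: [-0.8, -0.6, 0.0]
gripper_width: 0.998
gripper_force: 0.0
```

```bash
python3 - <<'E'
from h import *
s=monitor.state();print(s["clock"],s["eef_pos"],s["eef_rot"],s["ft_force"])
m=camera_model('wrist');print(m)
im=read_camera('wrist');cv2.imwrite("pics/w1.png",im[:,:,::-1])
for c in HUE:
    for b in blobs(im,c,(0,0,560,420),60):
        uv,ax=hullfit(b); print(c,len(b),np.round(uv,1),np.round(ax,1),'z19',cast(m,uv,19,True)[0].round(1)[:2],'z106',cast(m,uv,106.5,True)[0].round(1)[:2])
E
```

```text
1.7 [ 629.43894655 -140.60030327  404.58005013] [ 3.14143622e+00 -5.52389289e-04  3.70543268e-01] [-8.29894616e-01 -6.46464776e-01  2.43856471e-04]
{'fov_y': 65.70646984690485, 'cx': 282.7359443912293, 'cy': 209.6423481193018, 'origin': array([ 699.18235402, -112.51342839,  384.66367439]), 'rotation': array([-2.69707314e-01,  4.91561333e-04, -1.20085812e+00])}
red 187 [231.9 258.1] [52.1 57.5] z19 [ 524.2 -112.8] z106 [ 566.1 -112.7]
red 59 [299.9 336.7] [21.7 29.2] z19 [ 442.8 -237.3] z106 [ 504.1 -207.5]
yellow 139 [445.1 287. ] [24.6 49. ] z19 [ 582.3 -402.3] z106 [ 610.3 -332.9]
yellow 115 [283.2 210.9] [38.3 42.6] z19 [ 603.6 -150. ] z106 [ 626.5 -141. ]
yellow 103 [283.2 192.1] [43.4 44.3] z19 [ 624.6 -141.8] z106 [ 642.5 -134.8]
blue 262 [493.1 174.5] [  7.5 130.3] z19 [ 750.4 -390.8] z106 [ 738.1 -324.2]
blue 258 [283.7 191.6] [64.1 65.3] z19 [ 625.3 -142.2] z106 [ 643.  -135.1]
blue 116 [228.8 267.7] [42.2 44.3] z19 [ 510.  -113.1] z106 [ 555.3 -113. ]
blue 63 [217.5 308.3] [15.8 28.2] z19 [ 445.5 -117.1] z106 [ 506.2 -116. ]
```

View pics/w1.png

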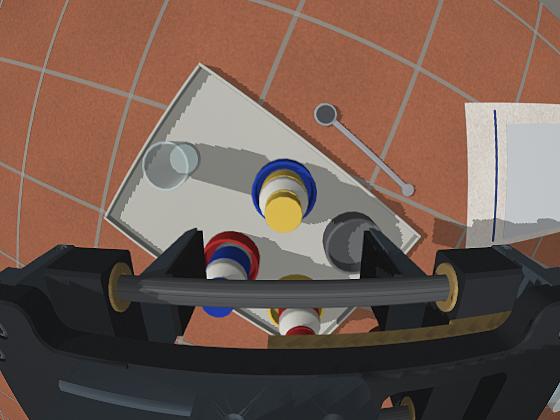

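The wrist view puts the yellow cap (283,211) at (626.5, −141), which agrees with the top view. Descending to grip it now.

>>> {"method": "arm_command", "body": {
  "plan": [
    [1,-0.002,0,-0.1,0],
    [1,-0.002,0,-0.2,0],
    [1,-0.002,0,-0.27,0],
    [1,-0.002,0,-0.306,0],
    [1,-0.002,0,-0.306,0],
    [1,-0.002,0,-0.306,0],
    [-1,-0.002,0,-0.306,0],
    [-1,-0.002,0,-0.306,0]
  ]
}}

```text
clock: 2.55
eef_pos: [627.1, -142.0, 283.8]
eef_rot: [3.14, -0.002, 0.369]
ft_force: [-1.2, 0.3, 0.4]
gripper_width: 0.852
gripper_force: 0.0
```

>>> {"method": "arm_command", "body": {
  "plan": [
    [-1,0,0,0,0],
    [-1,0,0,0,0],
    [-1,0,0,0,0],
    [-1,0,0,0,0],
    [-1,0,0,0,0],
    [-1,0,0,0,0]
  ]
}}

```text
clock: 3.15
eef_pos: [626.8, -141.7, 282.3]
eef_rot: [-3.142, 0.0, 0.369]
ft_force: [0.1, 0.7, 0.2]
gripper_width: 0.354
gripper_force: 30.0
```

```bash
python3 - <<'E'
from h import *
# grey holder: dark low-saturation blob in the top picture
im=cv2.imread('pics/top0.png'); hsv=cv2.cvtColor(im,cv2.COLOR_BGR2HSV)
k=cv2.inRange(hsv,(0,0,0),(180,80,115)); z=np.zeros_like(k); z[175:232,368:435]=k[175:232,368:435]
cs,_=cv2.findContours(z,cv2.RETR_EXTERNAL,cv2.CHAIN_APPROX_NONE); c=max(cs,key=len)
uv,ax=hullfit(c[:,0]); print(uv,ax,cast(camera_model('top'),uv,19)[0].round(1))
s=monitor.state();print(s['eef_pos'],s['ft_force'],s['gripper_width'])
E
```

```text
(399.6878967285156, 203.81690979003906) (39.53483200073242, 41.34431076049805) [ 598.4 -245.2   19. ]
[ 626.76495957 -141.72030454  282.29459118] [0.06750419 0.65125964 0.22640711] 0.35362427692667736
```

Gripped at 32 mm opening. The grey holder is at (598.4, −245.2). Lifting 60 mm and moving across.

>>> {"method": "arm_command", "body": {
  "plan": [
    [-1,0,0,0.04,0],
    [-1,0,0,0.1,0],
    [-1,0,0,0.15,0],
    [-1,0,0,0.15,0],
    [-1,-0.015,-0.05,0.15,0],
    [-1,-0.035,-0.13,0.15,0],
    [-1,-0.056,-0.21,0.15,0],
    [-1,-0.071,-0.259,0.15,0]
  ]
}}

```text
clock: 3.95
eef_pos: [597.6, -247.0, 341.9]
eef_rot: [-3.141, 0.0, 0.368]
ft_force: [0.4, 0.9, -1.6]
gripper_width: 0.353
gripper_force: 30.0
```

>>> {"method": "arm_command", "body": {
  "plan": [
    [-1,0,0,0,0],
    [-1,0,0,0,0],
    [-1,0,0,0,0],
    [-1,0,0,0,0],
    [-1,0,0,-0.05,0]
  ]
}}

```text
clock: 4.45
eef_pos: [599.4, -245.0, 324.4]
eef_rot: [3.139, -0.003, 0.37]
ft_force: [1.2, 0.1, -1.1]
gripper_width: 0.355
gripper_force: 30.0
```

```bash
python3 - <<'E'
from h import *
s=monitor.state();print(s["clock"],s["eef_pos"],s["eef_rot"],s["ft_force"],s['gripper_width'])
cv2.imwrite("pics/w2.png",read_camera('wrist')[:,:,::-1])
E
```

```text
4.45 [ 599.42352395 -244.9790814   324.39461067] [ 3.13875705e+00 -2.85210017e-03  3.69731108e-01] [ 1.16703594  0.08522558 -1.06986604] 0.35481293035246136
```

View pics/w2.png

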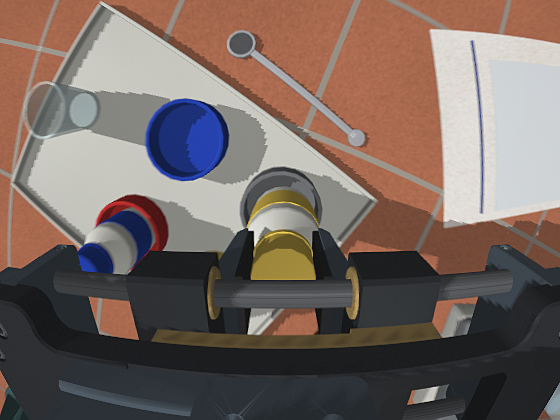

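The bottle is upright and centred over the grey holder (281,205). The blue holder (187,140) is now empty. Lowering and releasing.

>>> {"method": "arm_command", "body": {
  "plan": [
    [-1,0,0,-0.03,0],
    [-1,0,0,-0.06,0],
    [-1,0,0,-0.08,0],
    [-1,0,0,-0.09,0],
    [-1,0,0,-0.097,0],
    [-1,0,0,-0.1,0],
    [-1,0,0,-0.1,0],
    [-1,0,0,-0.1,0]
  ]
}}

```text
clock: 5.3
eef_pos: [598.4, -245.4, 282.7]
eef_rot: [3.141, -0.0, 0.369]
ft_force: [-0.3, -0.6, -0.6]
gripper_width: 0.35
gripper_force: 30.0
```

```bash
python3 - <<'E'
from h import *
im=read_camera('wrist'); m=camera_model('wrist')
for b in blobs(im,'blue',(60,0,420,300),60):
    uv,ax=hullfit(b); print(uv,ax,cast(m,uv,19,True)[0].round(1),cast(m,uv,106.5,True)[0].round(1))
E
```

```text
(170.91217041015625, 139.90341186523438) (95.40589904785156, 98.22792053222656) [ 626.4 -140.7   19. ] [ 641.4 -168.2  106.5]
(103.29901885986328, 250.91136169433594) (54.97794723510742, 62.0916862487793) [ 510.2 -103.5   19. ] [ 566.9 -144.4  106.5]
```

>>> {"method": "arm_command", "body": {
  "plan": [
    [-1,0,0,-0.003,0],
    [-1,0,0,-0.003,0],
    [1,0,0,-0.003,0],
    [1,0,0,-0.003,0],
    [1,0,0,-0.003,0],
    [1,0,0,-0.003,0],
    [1,0,0,-0.003,0],
    [1,0,0,-0.003,0]
  ]
}}

```text
clock: 6.15
eef_pos: [598.3, -245.3, 281.1]
eef_rot: [-3.142, 0.0, 0.369]
ft_force: [0.4, -0.1, 0.7]
gripper_width: 0.849
gripper_force: 0.0
```

>>> {"method": "arm_command", "body": {
  "plan": [
    [1,0,0,0,0],
    [1,0,0,0,0],
    [1,0,0,0.1,0],
    [1,0,0,0.2,0],
    [1,0,0,0.3,0],
    [1,-0.1,0.16,0.3,0],
    [1,-0.197,0.328,0.3,0],
    [1,-0.197,0.328,0.3,0]
  ]
}}

```text
clock: 6.95
eef_pos: [519.9, -115.6, 401.3]
eef_rot: [3.141, -0.0, 0.368]
ft_force: [1.5, 1.5, 1.0]
gripper_width: 0.997
gripper_force: 0.0
```

>>> {"method": "arm_command", "body": {
  "plan": [
    [1,0,0,0,0],
    [1,0,0,0,0],
    [1,0,0,0,0],
    [1,0,0,0,0]
  ]
}}

```text
clock: 7.35
eef_pos: [521.7, -117.6, 401.1]
eef_rot: [3.141, -0.0, 0.368]
ft_force: [0.5, -1.0, -0.4]
gripper_width: 1.001
gripper_force: 0.0
```

```bash
cat > look.py <<'E'
from h import *
import sys
s=monitor.state();print(s["clock"],s["eef_pos"],s["eef_rot"])
m=camera_model('wrist'); im=read_camera('wrist')
if len(sys.argv)>1: cv2.imwrite(f"pics/{sys.argv[1]}.png",im[:,:,::-1])
for c in HUE:
    for b in blobs(im,c,(0,0,420,330),60):
        uv,ax=hullfit(b); print(c,len(b),np.round(uv,1),np.round(ax,1),'z19',cast(m,uv,19,True)[0].round(1)[:2],'z106',cast(m,uv,106.5,True)[0].round(1)[:2])
E
python3 look.py w3
```

```text
7.35 [ 521.65149857 -117.55950171  401.14733493] [ 3.14140936e+00 -1.38811643e-04  3.68013294e-01]
red 264 [277.9 189.7] [64.7 66.6] z19 [ 517.8 -111.9] z106 [ 535.6 -106.5]
red 101 [350.  239.5] [38.9 41.9] z19 [ 492.  -214.7] z106 [ 516.  -184.5]
red 70 [356.3 263.1] [17.6 30. ] z19 [ 466.3 -235.7] z106 [ 496.5 -200.4]
yellow 237 [348.8 241.2] [59.  69.3] z19 [ 489.6 -214.2] z106 [ 514.2 -184.1]
yellow 122 [414.  171.6] [43.9 51. ] z19 [ 597.6 -254.3] z106 [ 596.1 -214.5]
blue 188 [339.1 109.7] [65.6 67.5] z19 [ 627.5 -142.5] z106 [ 618.8 -129.7]
blue 117 [278.3 208.8] [38.8 43.3] z19 [ 496.9 -120.4] z106 [ 519.7 -113. ]
blue 105 [278.9 190.1] [43.8 44.7] z19 [ 517.8 -113.1] z106 [ 535.6 -107.5]
```

View pics/w3.png

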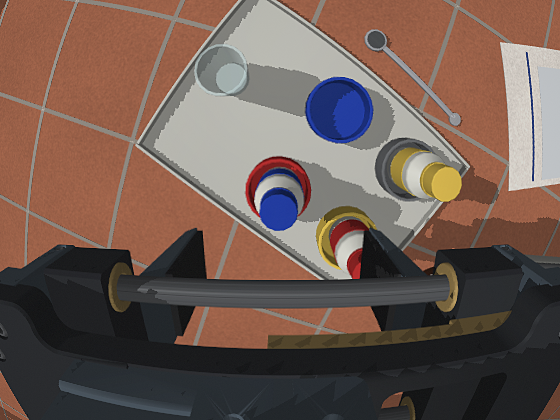

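The yellow bottle stands in the grey holder (412,172). The blue cap (278,209) is at (519.7, −113).

>>> {"method": "arm_command", "body": {
  "plan": [
    [1,-0.005,0.011,-0.1,0],
    [1,-0.005,0.011,-0.2,0],
    [1,-0.005,0.011,-0.27,0],
    [1,-0.005,0.011,-0.297,0],
    [1,-0.005,0.011,-0.297,0],
    [1,-0.005,0.011,-0.297,0],
    [-1,-0.005,0.011,-0.297,0],
    [-1,-0.005,0.011,-0.297,0]
  ]
}}

```text
clock: 8.2
eef_pos: [519.5, -112.5, 283.6]
eef_rot: [3.14, -0.002, 0.369]
ft_force: [-0.1, 0.2, -0.5]
gripper_width: 0.853
gripper_force: 0.0
```

>>> {"method": "arm_command", "body": {
  "plan": [
    [-1,0,0,0,0],
    [-1,0,0,0,0],
    [-1,0,0,0,0],
    [-1,0,0,0,0],
    [-1,0,0,0,0],
    [-1,0,0,0,0]
  ]
}}

```text
clock: 8.8
eef_pos: [519.1, -112.4, 282.3]
eef_rot: [-3.142, 0.0, 0.369]
ft_force: [0.3, -0.6, -1.0]
gripper_width: 0.353
gripper_force: 30.0
```

>>> {"method": "arm_command", "body": {
  "plan": [
    [-1,0,0,0.04,0],
    [-1,0,0,0.1,0],
    [-1,0,0,0.15,0],
    [-1,0,0,0.15,0],
    [-1,0.05,-0.013,0.15,0],
    [-1,0.13,-0.035,0.15,0],
    [-1,0.21,-0.056,0.15,0],
    [-1,0.269,-0.072,0.15,0]
  ]
}}

```text
clock: 9.6
eef_pos: [628.1, -141.6, 341.1]
eef_rot: [-3.141, 0.0, 0.369]
ft_force: [0.5, -0.7, -0.7]
gripper_width: 0.354
gripper_force: 30.0
```

>>> {"method": "arm_command", "body": {
  "plan": [
    [-1,0,0,0,0],
    [-1,0,0,0,0],
    [-1,0,0,0,0],
    [-1,0,0,-0.03,0],
    [-1,0,0,-0.05,0]
  ]
}}

```text
clock: 10.1
eef_pos: [626.0, -141.0, 321.2]
eef_rot: [-3.141, 0.001, 0.369]
ft_force: [-0.5, 0.4, -1.3]
gripper_width: 0.356
gripper_force: 30.0
```

>>> {"method": "arm_command", "body": {
  "plan": [
    [-1,0,0,-0.03,0],
    [-1,0,0,-0.06,0],
    [-1,0,0,-0.08,0],
    [-1,0,0,-0.09,0],
    [-1,0,0,-0.098,0],
    [-1,0,0,-0.102,0],
    [-1,0,0,-0.102,0],
    [-1,0,0,-0.102,0]
  ]
}}

```text
clock: 10.9
eef_pos: [627.0, -141.2, 282.2]
eef_rot: [3.141, -0.001, 0.369]
ft_force: [-1.0, 0.9, 3.8]
gripper_width: 0.354
gripper_force: 30.0
```

Floor contact (+3.8 N). Releasing, then going to the red bottle.

>>> {"method": "arm_command", "body": {
  "plan": [
    [1,0,0,0,0],
    [1,0,0,0,0],
    [1,0,0,0,0],
    [1,0,0,0,0],
    [1,0,0,0,0],
    [1,0,0,0,0],
    [1,0,0,0,0],
    [1,0,0,0,0]
  ]
}}

```text
clock: 11.7
eef_pos: [626.7, -141.2, 281.5]
eef_rot: [-3.142, 0.0, 0.369]
ft_force: [0.2, -0.2, -0.0]
gripper_width: 0.992
gripper_force: 0.0
```

>>> {"method": "arm_command", "body": {
  "plan": [
    [1,0,0,0.1,0],
    [1,0,0,0.2,0],
    [1,0,0,0.3,0],
    [1,-0.1,-0.055,0.3,0],
    [1,-0.2,-0.11,0.3,0],
    [1,-0.3,-0.165,0.3,0],
    [1,-0.33,-0.18,0.3,0],
    [1,-0.33,-0.18,0.3,0]
  ]
}}

```text
clock: 12.5
eef_pos: [493.6, -213.8, 401.8]
eef_rot: [3.141, -0.0, 0.367]
ft_force: [1.7, -0.4, 0.5]
gripper_width: 1.001
gripper_force: 0.0
```

>>> {"method": "arm_command", "body": {
  "plan": [
    [1,0,0,0,0],
    [1,0,0,0,0],
    [1,0,0,0,0],
    [1,0,0,0,0]
  ]
}}

```text
clock: 12.9
eef_pos: [495.3, -212.8, 401.4]
eef_rot: [-3.141, 0.0, 0.37]
ft_force: [-0.0, 0.8, 0.5]
gripper_width: 0.999
gripper_force: 0.0
```

```bash
python3 look.py w4
```

```text
12.9 [ 495.31697823 -212.80480178  401.39584389] [-3.14142750e+00  5.35154916e-05  3.69662931e-01]
red 188 [206.7 138. ] [64.8 67.1] z19 [ 518.5 -110.6] z106 [ 529.7 -128.5]
red 115 [283.  208.7] [38.5 43. ] z19 [ 472.4 -220.6] z106 [ 494.8 -212. ]
red 96 [283.6 187.7] [38.2 43.2] z19 [ 495.8 -212.4] z106 [ 512.5 -205.7]
yellow 318 [280.5 190.2] [64.9 66.5] z19 [ 491.8 -210.1] z106 [ 509.5 -204. ]
yellow 119 [362.9 112. ] [39.4 44.2] z19 [ 609.5 -263.5] z106 [ 598.7 -244.5]
yellow 113 [350.8 112.3] [48.6 56.8] z19 [ 603.5 -250.9] z106 [ 594.3 -234.9]
blue 196 [265.4  53.4] [66.5 73.8] z19 [ 630.3 -138.9] z106 [ 614.6 -150. ]
```

View pics/w4.png

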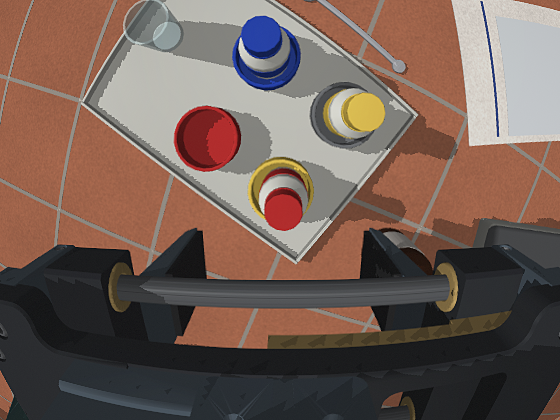

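Blue bottle is seated in the blue holder (266,50). Red cap (283,209) is at (494.8, −212), and the red holder (207,138) is at about (518.3, −111.5).

>>> {"method": "arm_command", "body": {
  "plan": [
    [1,0,0.002,-0.1,0],
    [1,0,0.002,-0.2,0],
    [1,0,0.002,-0.27,0],
    [1,0,0.002,-0.298,0],
    [1,0,0.002,-0.298,0],
    [1,0,0.002,-0.298,0],
    [-1,0,0.002,-0.298,0],
    [-1,0,0.002,-0.298,0]
  ]
}}

```text
clock: 13.75
eef_pos: [495.1, -212.6, 283.6]
eef_rot: [3.14, -0.001, 0.369]
ft_force: [-0.3, -0.6, 1.1]
gripper_width: 0.858
gripper_force: 0.0
```

>>> {"method": "arm_command", "body": {
  "plan": [
    [-1,0,0,0,0],
    [-1,0,0,0,0],
    [-1,0,0,0,0],
    [-1,0,0,0,0],
    [-1,0,0,0,0],
    [-1,0,0,0,0]
  ]
}}

```text
clock: 14.35
eef_pos: [494.7, -212.4, 282.3]
eef_rot: [-3.142, 0.0, 0.369]
ft_force: [0.3, -0.2, -0.9]
gripper_width: 0.353
gripper_force: 30.0
```

>>> {"method": "arm_command", "body": {
  "plan": [
    [-1,0,0,0.04,0],
    [-1,0,0,0.1,0],
    [-1,0,0,0.15,0],
    [-1,0,0,0.15,0],
    [-1,0.012,0.05,0.15,0],
    [-1,0.03,0.13,0.15,0],
    [-1,0.048,0.2,0.15,0],
    [-1,0.06,0.251,0.15,0]
  ]
}}

```text
clock: 15.15
eef_pos: [518.6, -110.5, 341.2]
eef_rot: [-3.141, 0.001, 0.369]
ft_force: [0.2, -0.4, -1.9]
gripper_width: 0.358
gripper_force: 30.0
```

>>> {"method": "arm_command", "body": {
  "plan": [
    [-1,0,0,0,0],
    [-1,0,0,0,0],
    [-1,0,0,0,0],
    [-1,0,0,-0.03,0],
    [-1,0,0,-0.05,0]
  ]
}}

```text
clock: 15.65
eef_pos: [518.4, -112.5, 321.1]
eef_rot: [-3.141, 0.0, 0.368]
ft_force: [0.3, 0.1, -1.8]
gripper_width: 0.357
gripper_force: 30.0
```

>>> {"method": "arm_command", "body": {
  "plan": [
    [-1,0,0,-0.03,0],
    [-1,0,0,-0.06,0],
    [-1,0,0,-0.08,0],
    [-1,0,0,-0.09,0],
    [-1,0,0,-0.098,0],
    [-1,0,0,-0.102,0],
    [-1,0,0,-0.102,0],
    [-1,0,0,-0.102,0]
  ]
}}

```text
clock: 16.45
eef_pos: [519.0, -112.1, 282.2]
eef_rot: [3.141, -0.001, 0.369]
ft_force: [-1.2, -0.8, 5.7]
gripper_width: 0.353
gripper_force: 30.0
```

Seated. Releasing, then to the yellow bottle at (598.7, −244.7): shift (+80, −132.5).

>>> {"method": "arm_command", "body": {
  "plan": [
    [1,0,0,0,0],
    [1,0,0,0,0],
    [1,0,0,0,0],
    [1,0,0,0,0],
    [1,0,0,0,0],
    [1,0,0,0,0],
    [1,0,0,0,0],
    [1,0,0,0,0]
  ]
}}

```text
clock: 17.25
eef_pos: [518.7, -112.0, 281.5]
eef_rot: [3.142, 0.0, 0.369]
ft_force: [0.7, -0.9, 0.6]
gripper_width: 0.996
gripper_force: 0.0
```

>>> {"method": "arm_command", "body": {
  "plan": [
    [1,0,0,0.1,0],
    [1,0,0,0.2,0],
    [1,0,0,0.3,0],
    [1,0.055,-0.09,0.3,0],
    [1,0.11,-0.18,0.3,0],
    [1,0.165,-0.27,0.3,0],
    [1,0.2,-0.331,0.3,0],
    [1,0.2,-0.331,0.3,0]
  ]
}}

```text
clock: 18.05
eef_pos: [599.8, -246.9, 401.4]
eef_rot: [3.141, -0.0, 0.367]
ft_force: [-1.0, -0.5, 0.7]
gripper_width: 0.998
gripper_force: 0.0
```

>>> {"method": "arm_command", "body": {
  "plan": [
    [1,0,0,0,0],
    [1,0,0,0,0],
    [1,0,0,0,0],
    [1,0,0,0,0]
  ]
}}

```text
clock: 18.45
eef_pos: [598.5, -243.7, 401.7]
eef_rot: [3.142, -0.0, 0.369]
ft_force: [-0.3, -0.3, 0.4]
gripper_width: 1.001
gripper_force: 0.0
```

```bash
python3 look.py w5
```

```text
18.45 [ 598.50277417 -243.71967047  401.71100697] [ 3.14154838e+00 -1.06186044e-04  3.69452730e-01]
red 190 [158.2 211. ] [59.9 64. ] z19 [ 518.1 -110.7] z106 [ 554.3 -136. ]
red 106 [128.2 234.5] [35.8 40.7] z19 [471.9 -78.4] z106 [ 519.3 -111.5]
yellow 225 [227.8 257. ] [52.3 60.8] z19 [ 493.9 -210.6] z106 [ 536.  -211.8]
yellow 132 [284.6 195.3] [47.9 55.1] z19 [ 591.2 -247.6] z106 [ 609.8 -239.9]
yellow 117 [284.7 208.6] [39.  43.3] z19 [ 576.5 -253.5] z106 [ 598.6 -244.4]
blue 197 [203.6 134.4] [63.8 76.3] z19 [ 624.4 -136.7] z106 [ 635.  -155.8]
```

>>> {"method": "arm_command", "body": {
  "plan": [
    [1,0,0,-0.1,0],
    [1,0,0,-0.2,0],
    [1,0,0,-0.27,0],
    [1,0,0,-0.298,0],
    [1,0,0,-0.298,0],
    [1,0,0,-0.298,0],
    [-1,0,0,-0.298,0],
    [-1,0,0,-0.298,0]
  ]
}}

```text
clock: 19.3
eef_pos: [599.1, -244.6, 283.8]
eef_rot: [3.14, -0.001, 0.369]
ft_force: [0.2, 0.0, 0.2]
gripper_width: 0.858
gripper_force: 0.0
```

>>> {"method": "arm_command", "body": {
  "plan": [
    [-1,0,0,0,0],
    [-1,0,0,0,0],
    [-1,0,0,0,0],
    [-1,0,0,0,0],
    [-1,0,0,0,0],
    [-1,0,0,0,0]
  ]
}}

```text
clock: 19.9
eef_pos: [598.7, -244.4, 282.3]
eef_rot: [-3.142, 0.0, 0.369]
ft_force: [-1.2, -0.5, -0.3]
gripper_width: 0.354
gripper_force: 30.0
```

>>> {"method": "arm_command", "body": {
  "plan": [
    [-1,0,0,0.04,0],
    [-1,0,0,0.1,0],
    [-1,0,0,0.15,0],
    [-1,0,0,0.15,0],
    [-1,-0.05,0.015,0.15,0],
    [-1,-0.13,0.04,0.15,0],
    [-1,-0.21,0.065,0.15,0],
    [-1,-0.264,0.082,0.15,0]
  ]
}}

```text
clock: 20.7
eef_pos: [491.0, -210.8, 341.6]
eef_rot: [-3.14, 0.001, 0.369]
ft_force: [1.0, -0.1, -1.1]
gripper_width: 0.354
gripper_force: 30.0
```

>>> {"method": "arm_command", "body": {
  "plan": [
    [-1,0,0,0,0],
    [-1,0,0,0,0],
    [-1,0,0,0,0],
    [-1,0,0,-0.03,0],
    [-1,0,0,-0.05,0]
  ]
}}

```text
clock: 21.2
eef_pos: [493.3, -211.6, 321.1]
eef_rot: [-3.141, 0.0, 0.369]
ft_force: [0.5, -0.0, -1.9]
gripper_width: 0.358
gripper_force: 30.0
```

>>> {"method": "arm_command", "body": {
  "plan": [
    [-1,0,0,-0.03,0],
    [-1,0,0,-0.06,0],
    [-1,0,0,-0.08,0],
    [-1,0,0,-0.09,0],
    [-1,0,0,-0.098,0],
    [-1,0,0,-0.102,0],
    [-1,0,0,-0.102,0],
    [-1,0,0,-0.102,0]
  ]
}}

```text
clock: 22.0
eef_pos: [493.3, -211.7, 282.1]
eef_rot: [3.141, -0.001, 0.369]
ft_force: [-1.6, -0.3, 4.5]
gripper_width: 0.357
gripper_force: 30.0
```

Seated. Releasing, lifting, and moving back to the right to clear the top view.

>>> {"method": "arm_command", "body": {
  "plan": [
    [1,0,0,0,0],
    [1,0,0,0,0],
    [1,0,0,0,0],
    [1,0,0,0,0],
    [1,0,0,0,0],
    [1,0,0,0,0],
    [1,0,0,0,0],
    [1,0,0,0,0]
  ]
}}

```text
clock: 22.8
eef_pos: [493.1, -211.6, 281.5]
eef_rot: [-3.142, -0.0, 0.369]
ft_force: [0.6, -0.5, 0.5]
gripper_width: 0.996
gripper_force: 0.0
```

>>> {"method": "arm_command", "body": {
  "plan": [
    [1,0,0,0.1,0],
    [1,0,0,0.2,0],
    [1,0,0,0.3,0],
    [1,-0.02,-0.11,0.3,0],
    [1,-0.04,-0.22,0.3,0],
    [1,-0.06,-0.33,0.3,0],
    [1,-0.08,-0.44,0.3,0],
    [1,-0.1,-0.55,0.3,0]
  ]
}}

```text
clock: 23.6
eef_pos: [452.4, -433.3, 401.6]
eef_rot: [3.141, -0.0, 0.369]
ft_force: [0.5, -0.4, 1.4]
gripper_width: 0.998
gripper_force: 0.0
```

>>> {"method": "arm_command", "body": {
  "plan": [
    [1,-0.05,-0.11,0,0],
    [1,-0.1,-0.22,0,0],
    [1,-0.15,-0.33,0,0],
    [1,-0.2,-0.44,0,0],
    [1,-0.2,-0.44,0,0],
    [1,-0.2,-0.44,0,0]
  ]
}}

```text
clock: 24.2
eef_pos: [372.4, -608.2, 401.0]
eef_rot: [-3.141, 0.0, 0.367]
ft_force: [1.2, 1.0, -0.3]
gripper_width: 1.001
gripper_force: 0.0
```

```bash
python3 - <<'E'
from h import *
im=[read_camera(n) for n in ('top','scene')]
c=[cv2.resize(i[y0:y1,x0:x1],(400,400*(y1-y0)//(x1-x0))) for i,(x0,y0,x1,y1) in zip(im,[(230,120,520,320),(110,110,340,290)])]
h=max(x.shape[0] for x in c)
cv2.imwrite('pics/end.png',np.hstack([cv2.copyMakeBorder(x,0,h-x.shape[0],0,0,0) for x in c])[:,:,::-1])
for n,roi,i in (('top',(235,140,445,305),im[0]),('scene',(130,130,325,275),im[1])):
    m=camera_model(n)
    for k in HUE:
        for b in blobs(i,k,roi):
            uv,ax=hullfit(b); print(n,k,np.round(uv,1),np.round(ax,1),'z19',cast(m,uv,19)[0].round(1)[:2],'z106',cast(m,uv,106.5)[0].round(1)[:2])
E
```

```text
top red [331.9 247. ] [38.5 39.1] z19 [ 520.1 -113.4] z106 [ 514.5 -104.7]
top yellow [385.9 259.7] [38.9 43.2] z19 [ 493.9 -212.9] z106 [ 491. -194.]
top blue [345.2 189.3] [37.6 41.3] z19 [ 629.1 -143.4] z106 [ 612.5 -131.6]
scene red [242.5 191.6] [28.3 30.9] z19 [ 514.2 -112.2] z106 [601.5 -86.2]
scene red [239.2 162.6] [17.  17.9] z19 [ 416.5 -143.1] z106 [ 516.5 -113.1]
scene yellow [203.2 179.9] [30.  30.4] z19 [ 490.8 -211.5] z106 [ 581.2 -172.4]
scene yellow [197.  150.3] [16.5 17.7] z19 [ 387.3 -258.5] z106 [ 491.3 -213.3]
scene blue [217.2 226.6] [31.3 31.7] z19 [ 626. -141.] z106 [ 698.5 -111.2]
scene blue [211.6 197.1] [15.6 18.6] z19 [ 542.8 -176.7] z106 [ 626.2 -142.2]
```

View pics/end.png

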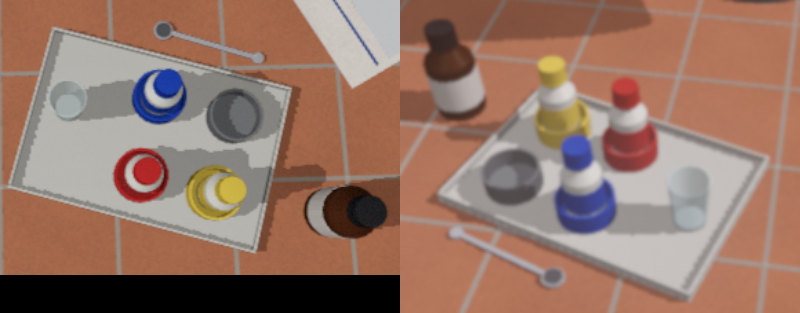

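All three bottles stand upright in the holders of their own colour, the grey holder (235,117) is empty, and the beaker, amber bottle and spoon look unmoved.

```bash
python3 -c "
from cell import env
print(env.sign_off())"
```

```text
the job is handed in; nothing more can be done
None
```

I moved each buffer bottle into the holder of its own cap colour and handed the job in at about 24 s; the last pictures show all three upright and seated, with the beaker, brown bottle and spoon apparently unmoved, and the sign-off gave no verdict.

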